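# Refit the battery cover of an irrigation controller

### The arm

A 7-joint arm with a two-finger parallel gripper is mounted at the origin on the work surface. World frame = base frame: x ahead of the robot, y to its left, z up, the work surface at z = 0. Lengths are in m, angles in rad, forces in N, time in s.
With the tool pointing down it reaches from about 0.4 to 0.9 m from the base axis. Payload 5.6 kg.
Tool frame: the origin (TCP) lies on the centre line of the jaws, within the pads' length; the fingertips stand 22 mm ahead of it and the grasp point (between the pads) lies 3 mm ahead of it; z points along the fingers, x is the direction in which the jaws open and shut, and the axes are right-handed (so a half turn about z gives the same grasp; the last joint's range is limited). The gripper opens to 92 mm and grips with 3 to 60 N. Pads are 20 mm wide; open, the fingers measure 128 mm over their backs; the gripper's body (75 mm by 189 mm) begins 69 mm behind the grasp point.
Start: joints at [1.292, 0.468, -0.012, 1.603, 0.006, 1.071, -0.056], TCP at [0.152, -0.632, 0.237] pointing down, gripper open.
Joint ranges: [-2.53, 2.53], [-0.31, 2.02], [-1.57, 1.55], [0.28, 2.44], [-1.29, 4.43], [0.15, 1.84], [-2.92, 2.92]. Speed limits (rad/s): [2.57, 2.57, 3.14, 3.14, 3.14, 3.14, 3.14].

### API

Orientations are given as [roll, pitch, yaw] about the fixed x, y, z axes, in that order (R = Rz(yaw) Ry(pitch) Rx(roll)).
In Python, from station import r, camera, get_calibration gives the robot as it stands.
- The arm moves only by the tool move_arm, never from a script. Its argument "commands" is a list that holds one entry, the list of rows, each a list of 7 numbers: the shift along the tool's x, y, z in mm, then the turn, a rotation vector about the tool's x, y, z in degrees, then the opening in per cent of the stroke, from 0 (shut) to 100 (fully open). In form: [[[x, y, z, wx, wy, wz, jaw], ...]]. A call has 1 to 5 rows; each row shifts and turns the pose as measured when the row begins, along the tool's axes as they then stand; what a row does not reach is not made up. A row lasts 1/8 s, in which the tool goes at most 62.5 mm and 10.7 degrees, less where a joint would pass 70% of its speed; a pose out of reach is approached as far as the arm can. A call with a gripper value outside its range is refused whole. The fingers move at their own pace and stop on an object; "newtons" is the grip in N (left out, the last holds). Time passes only in rows, so rows that do not move let the fingers close. It gives the time, the measured TCP pose, the force and the opening at its end, in the units of the state.
- r.sense(): the state, without advancing time (a new reading comes with each control period).
- camera(name): name is "scene" or "top"; returns the picture (384x512x3 uint8, blue, green, red); there is no depth.
- get_calibration(name): a dict with "fx", "fy", "cx", "cy" (pixels), "D" ([k1, k2, p1, p2, k3] as OpenCV has them; the pictures are not rectified), "R" (3x3) and "t" (3): a world point X has camera coordinates R X + t. Camera axes: x right, y down, z forward; pixel columns grow to the right and rows downward; lengths in m; the calibration is good to about 2 mm. A picture is of the moment at which its call begins. get_calibration takes no time and is no camera call.
- r.sign_off(): hands the job in, once; it reports no verdict.
The state is a dict: "time_s": time; "q": joint angles; "joint_vel": joint speeds; "joint_torque": joint torques, N m; "ee_pos": TCP position; "tool_rot": TCP orientation; "wrist_force": force on the tool from outside, world axes, zero at the start; "wrist_torque": the same for the moment, N m; "gripper_width": finger opening in m.
Only numpy, scipy, OpenCV 4.12 (cv2) and the standard library are available. Lean on these libraries where they do the work, as an engineer would, in place of code of your own. Each camera call takes 0.05 s, during which the arm holds its last target. There are 200 camera calls.

### The job

Close the open battery bay of the irrigation controller on the potting bench: take the loose cover that has a tongue, hook the tongue fully under the controller's fixed lip and let go, so that the tail rests on the sprung roller catch. Then, without gripping the cover, press its tail down past the roller until it snaps in flat; feel for the snap and never press with more than 40 N, as the plastic is brittle. Leave the tongueless spare cover and the other things on the bench where they are.

Things in the scene. Friction and masses are not known exactly. Their poses are not given: they have to be found in the camera images.
- controller: Grey plastic irrigation controller fixed on the bench, 185 mm long (x -85 to 100), 110 wide (y), open battery bay in its top. Origin: centre of its underside on the bench; z up; its -x end, roughly facing the robot, has the lip. The cover's seat is 85 mm up: a front ledge (x -73 to -42) and a rear ledge (x 42 to 66), full width; between them batteries lie 10 mm or more below the seat.
- slot (a point): On the controller: foot of the slot's back wall, at seat height (controller x -73, y 0, 85 mm up), where the tongue's tip ends. A fixed lip 4 mm thick overhangs the front ledge from here to x -62: slot 9 mm high, 60 wide, top of lip 98 mm up. Set the tongue on the ledge at x -60 to -45 and slide it towards -x until it stops. In the slot the cover can slope up to about 17 degrees.
- guide (a point): On the controller: mid-bay at seat height (x 0, y 0, 85 mm up). Sloped rails along both sides, rising 6 to 9 mm above the seat, funnel the cover sideways to about 3 mm either side of the centre line. A hooked cover let go rests with its tail on the roller, about 8 degrees open, tail about 18 mm above the seat; its weight does not close it.
- catch_axis (a point): Axis of the free-turning steel catch roller when at rest: 16 mm diameter, 30 long along y, at controller x 63, 97 mm up. It sits on a spring slide, overlaps the seated cover's tail edge by 4 mm and gives way towards +x. About 10 N downwards near the tail edge (17 N on the rib) snaps the tail under it, and it then holds the cover down. Housing behind and beside it (x 66 to 100) rises to 105 mm.
- cover: Loose grey plastic cover to fit, about 90 g: plate 120 (x) by 80 mm (y), 6 thick; at its -x end a tongue 12 long, 50 wide, 4 thick, flush with the underside; across the middle of its top a grip rib 12 thick (x -6 to 6), 50 long (y), top 33 mm above the underside. Origin: centre of the plate's underside, z out of the top. Starts flat on the bench, rib up, tongue roughly towards the robot.
- cover_nose (a point): Middle of the tongue's tip on the cover's underside (cover x -72).
- cover_tail (a point): Middle of the cover's rear edge on its underside (cover x 60), the end that goes under the roller.
- spare: Spare cover of another unit, same grey and same rib but shorter, 100 by 80 mm, with no tongue; flat on the bench. Cover and spare swap places at random. Origin: centre of the underside. Leave it alone.
- pot1: Bystander: terracotta pot, 96 mm wide, 85 high. Origin under its centre.
- pot2: Bystander: smaller terracotta pot, 80 mm wide, 72 high. Origin under its centre.
- feed: Bystander: white bottle, 66 mm wide, 170 high. Origin under its centre.
- tin: Bystander: steel can, 72 mm wide, 80 high. Origin under its centre.
- nozzle: Bystander: brass hose nozzle standing upright, 32 mm wide, 65 high. Origin under its centre.
- weight: Bystander: steel scale weight, 44 mm wide, 50 high. Origin under its centre.
- trowel: Bystander: flat hand trowel lying on the bench, 260 mm long. Origin under its middle.
Mind the look-alikes: they are no part of the job. Leave any purple look-alike of the cover alone.

How it is judged:
By the outcome, as a careful person would: the job done as asked, in the order asked, and still so for the second after the job is handed in, with the robot touching nothing.
It also fails if it takes over 45 s, if anything falls off the work surface, if the arm or the gripper's body presses on something with over 40 N, if the wrist force passes 120 N, or if a joint passes its speed limit or range.

## Working session

There is one attempt and no reset: what is moved stays moved. The work goes in short steps, Python scripts to look and compute and a tool call to move; the robot and the scene stay as the last step left them, time stands still between calls to the robot, and variables do not carry over. Pictures are saved under pics/ and viewed, about 8 in all and at most 12, crops included, and the job is handed in when it is done.

Besides the shell and the picture viewer there is one more tool, called as name(argument=value, ...) on one line, values as JSON. move_arm: Moves the arm, as the interface text tells. Its arguments: {"type":"object","properties":{"commands":{"type":"array","items":{"type":"array","items":{"type":"array","items":{"type":"number"}}}},"newtons":{"type":"number"}},"required":["commands"]}

```bash
mkdir -p pics; python3 - <<'E'
from station import r,camera,get_calibration
import cv2
for n in("scene","top"):
    cv2.imwrite(f"pics/{n}0.png",cv2.resize(camera(n),None,fx=1.5,fy=1.5,interpolation=cv2.INTER_CUBIC))
    print(n,get_calibration(n))
s=r.sense();print({k:s[k] for k in("time_s","ee_pos","tool_rot","wrist_force","gripper_width")})
E
```

```text
scene {'fx': 464.16869958607197, 'fy': 464.16869958607197, 'cx': 255.0434312777875, 'cy': 194.08348342909952, 'D': array([-0.18216602,  0.        ,  0.        ,  0.        ,  0.        ]), 'R': array([[ 0.83000051,  0.55773488, -0.00556335],
       [ 0.44030558, -0.66130426, -0.60729538],
       [-0.34238888,  0.5016059 , -0.79445665]]), 't': array([-0.4539043 , -0.23437831,  1.54477884])}
top {'fx': 349.3679889656337, 'fy': 349.3679889656337, 'cx': 254.12013575045503, 'cy': 191.11633208897652, 'D': array([-0.08419685,  0.        ,  0.        ,  0.        ,  0.        ]), 'R': array([[ 0.02736098, -0.99961603, -0.00437903],
       [-0.97956518, -0.02593843, -0.19944738],
       [ 0.19925721,  0.00974662, -0.97989875]]), 't': array([-0.06585982,  0.58314283,  0.94691058])}
{'time_s': 0.1, 'ee_pos': array([ 0.1516798 , -0.63158314,  0.2357592 ]), 'tool_rot': array([ 3.14145449e+00,  1.50888809e-03, -1.33508147e+00]), 'wrist_force': array([ 1.13824938,  0.91535644, -0.4367181 ]), 'gripper_width': 0.09208713269578325}
```

View pics/scene0.png

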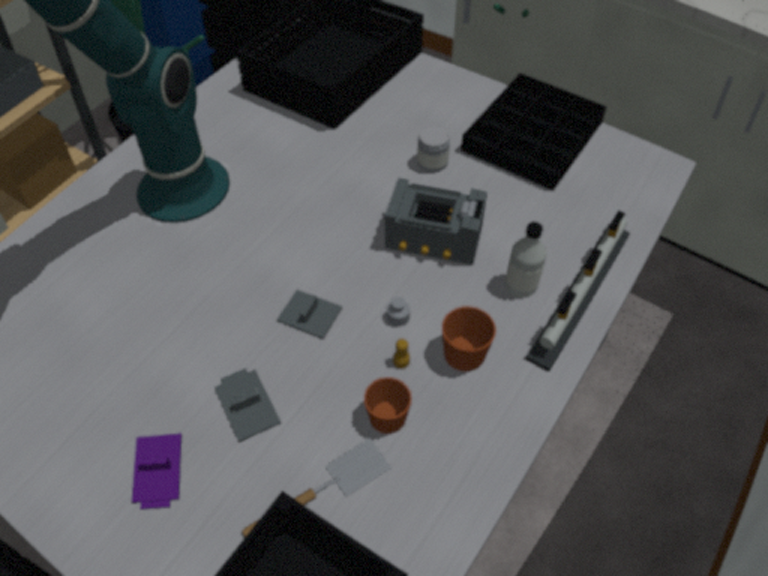

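View pics/top0.png

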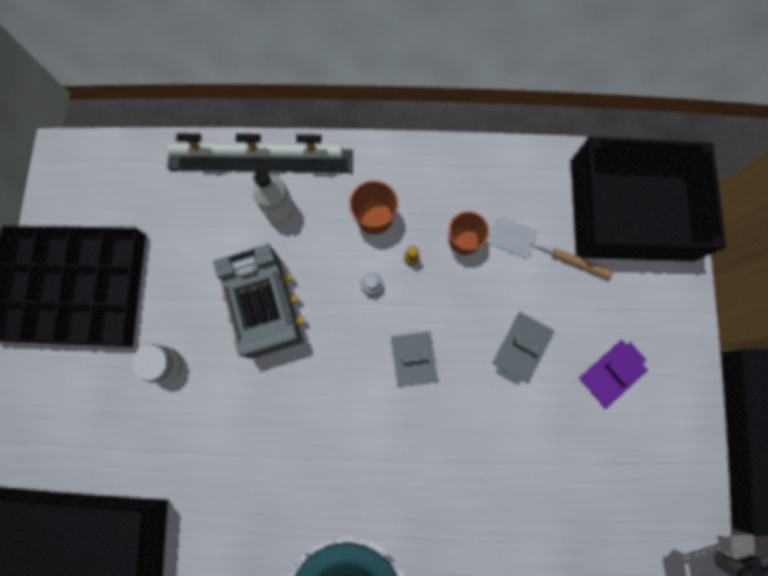

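The scene picture shows the tongued cover at about (247,405), the spare at (310,313) and the purple decoy at (157,470). The controller is at (437,220) with its catch towards upper right. In the top picture the cover is at (523,347) with its tongue at lower left (510,378). The controller is at (262,300) with its catch at the top (243,265).

```bash
cat > h.py <<'E'
import cv2,numpy as np
from station import r,camera,get_calibration
from scipy.optimize import least_squares
from scipy.spatial.transform import Rotation as Ro
def cal(n):
    c=get_calibration(n);K=np.array([[c["fx"],0,c["cx"]],[0,c["fy"],c["cy"]],[0,0,1.]]);return K,c["D"],c["R"],c["t"]
def proj(n,X):
    K,D,R,t=cal(n);return cv2.projectPoints(np.atleast_2d(np.asarray(X,float)),cv2.Rodrigues(R)[0],t,K,D)[0][:,0]
def at(n,uv,z):
    K,D,R,t=cal(n);p=cv2.undistortPoints(np.array([[uv]],float),K,D)[0,0]
    d=R.T@np.array([p[0],p[1],1]);c=-R.T@t;return c+d*(z-c[2])/d[2]
def pane(im,x,y,w,h,k):
    # crop from original pixel (x,y), enlarged k, ticks every 10 px labelled
    o=cv2.resize(im[y:y+h,x:x+w],None,fx=k,fy=k,interpolation=cv2.INTER_CUBIC)
    o=cv2.convertScaleAbs(o,alpha=1.3,beta=10)
    for u in range(-(-x//10)*10,x+w,10):
        a=int((u-x+.5)*k);cv2.line(o,(a,0),(a,8),(0,0,255),1);cv2.putText(o,str(u),(a-10,20),0,.35,(0,0,255),1)
    for v in range(-(-y//10)*10,y+h,10):
        a=int((v-y+.5)*k);cv2.line(o,(0,a),(8,a),(0,0,255),1);cv2.putText(o,str(v),(10,a+4),0,.35,(0,0,255),1)
    return o
def tf(p,L): # p=x,y,yaw, L=local pts
    L=np.atleast_2d(np.asarray(L,float));c,s=np.cos(p[2]),np.sin(p[2])
    return np.c_[p[0]+c*L[:,0]-s*L[:,1],p[1]+s*L[:,0]+c*L[:,1],L[:,2]]
E
python3 - <<'E'
from h import *
t=camera("top");s=camera("scene")
cv2.imwrite("pics/a.png",np.hstack([pane(t,316,198,66,66,6),pane(t,138,160,66,80,6)[:396]*1 if 0 else pane(t,138,162,66,66,6)]))
cv2.imwrite("pics/b.png",np.hstack([pane(s,136,240,56,56,7),pane(s,254,116,56,56,7) if 0 else pane(s,252,117,78,78,5)[:392,:]*1 if 0 else cv2.resize(pane(s,254,115,74,74,6),(392,392))]))
cv2.imwrite("pics/c.png",pane(t,136,156,76,90,6))
E
```

```text
(no output)
```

View pics/c.png

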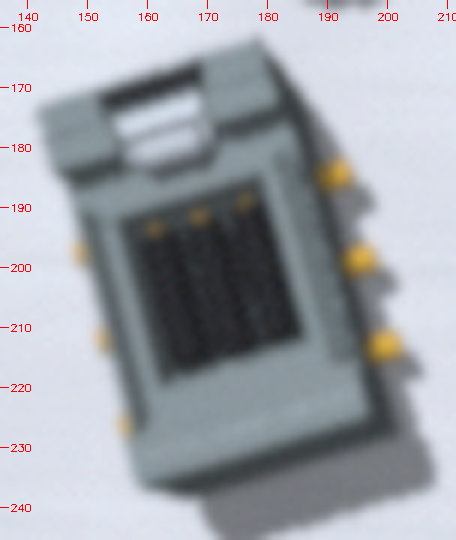

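View pics/b.png

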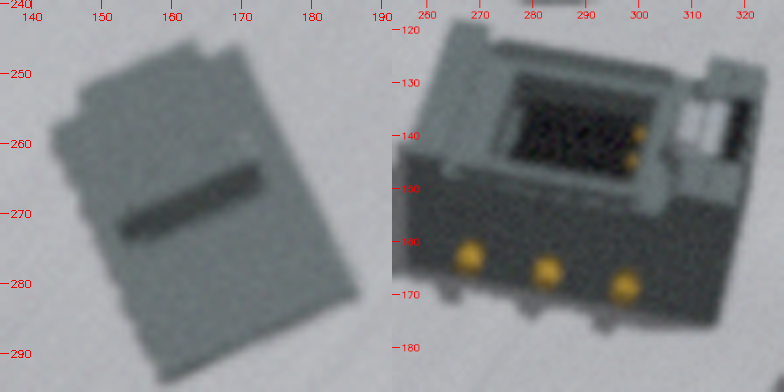

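View pics/a.png

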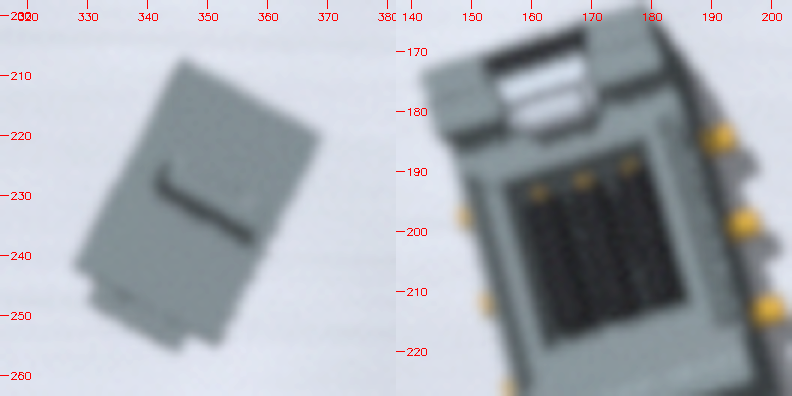

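The crops show the cover's and controller's corners clearly, so I'll fit both poses using both views.

```bash
cat > fit.py <<'E'
from h import *
def fit(P,p0):
    f=lambda p:np.concatenate([proj(n,tf(p,L))[0]-uv for n,L,uv in P])
    s=least_squares(f,p0,loss="soft_l1");return s.x,f(s.x).reshape(-1,2)
cover=[("top",(.06,.04,.006),(345,207)),("top",(.06,-.04,.006),(369,220)),("top",(-.06,.04,.006),(328,241.5)),("top",(-.06,-.04,.006),(352,255)),
("top",(-.072,.025,.004),(330,248)),("top",(-.072,-.025,.004),(345.5,256)),
("scene",(.06,-.04,.003),(159,294)),("scene",(.06,.04,.003),(187,281.5)),("scene",(-.06,-.04,.006),(143.5,258)),("scene",(-.06,.04,.006),(170,246))]
ctl=[("top",(.1,.055,.105),(141.5,174)),("top",(.1,-.055,.105),(179,162.5)),("top",(-.085,.055,.098),(160,236)),("top",(-.085,-.055,.098),(198,226)),
("scene",(.1,-.055,.105),(321,153)),("scene",(.1,.055,.105),(324,128)),("scene",(-.085,-.055,.098),(256,144)),("scene",(-.085,.055,.098),(265,118.5)),("scene",(.1,-.055,0),(315,176))]
if __name__=="__main__":
    for nm,P,g in(("cover",cover,at("top",(348,231),.006)),("ctl",ctl,at("top",(170,200),.09))):
        p,e=fit(P,[g[0],g[1],-.4 if nm=="cover" else .2]);print(nm,p.round(4),np.degrees(p[2]).round(1),np.hypot(*p[:2]));print(e.round(1).tolist())
        for cam in("top","scene"):
            q=[o for o in P if o[0]==cam];print(cam,fit(q,p)[0].round(4))
    print("catch check",proj("top",tf(p,[(.063,.015,.1),(.063,-.015,.1),(.042,0,.085),(-.042,0,.085)])).round(1).tolist())
E
python3 fit.py
```

```text
cover [ 0.4837 -0.3348 -0.483 ] -27.7 0.5882540649249434
[[0.7, -0.5], [0.2, -0.7], [-0.3, -0.0], [-0.3, -0.3], [0.3, -0.4], [-0.3, -0.2], [-0.2, 0.0], [0.2, -0.5], [-1.4, -0.6], [-0.6, -0.6]]
top [ 0.4827 -0.3345 -0.4771]
scene [ 0.4855 -0.335  -0.4947]
ctl [0.5433 0.1803 0.3512] 20.1 0.572401500811348
[[-0.1, -0.8], [-0.2, -1.6], [-0.4, 0.4], [0.1, -2.4], [-2.5, 0.1], [0.0, -1.2], [-0.5, -0.4], [-1.0, -0.1], [-0.0, 0.5]]
top [0.5399 0.1797 0.3436]
scene [0.5453 0.1807 0.3549]
catch check [[158.9, 181.3], [169.2, 177.9], [167.4, 187.7], [175.5, 215.7]]
```

```bash
sed -i 's/(198,226)/(197.5,223.9)/;s/(179,162.5)/(178.8,161.8)/;s/(321,153)/(319,153.2)/' fit.py; python3 fit.py|sed -n 5,9p; python3 - <<'E'
from fit import *
c,_=fit(ctl,[.54,.18,.34]);k,_=fit(cover,[.48,-.33,-.48])
B=[]
def loop(*p): B.append(np.array(list(p)+[p[0]]))
def rect(x0,x1,w,z): loop((x0,w,z),(x1,w,z),(x1,-w,z),(x0,-w,z))
rect(-.085,-.062,.055,.098);rect(.066,.1,.055,.105);rect(-.042,.042,.033,.085);rect(.055,.071,.015,.105);rect(-.085,.1,.055,0)
C=B;B=[];rect(-.06,.06,.04,.006);rect(-.072,-.06,.025,.004);rect(-.006,.006,.025,.033)
out=[]
for n,xc,yc in(("top",136,156),("scene",250,112)):
    im=camera(n);o=pane(im,xc,yc,78,84,5)
    for l in C:
        q=(proj(n,tf(c,l))+.5-[xc,yc])*5;cv2.polylines(o,[np.int32(q*16)],False,(0,255,0),1,cv2.LINE_AA,4)
    out.append(o)
cv2.imwrite("pics/d.png",np.hstack(out))
E
```

```text
ctl [0.5435 0.1805 0.351 ] 20.1 0.5726809365760226
[[-0.1, -0.9], [-0.0, -0.9], [-0.5, 0.3], [0.5, -0.3], [-0.4, -0.1], [0.1, -1.2], [-0.4, -0.4], [-0.9, -0.1], [0.1, 0.5]]
top [0.5421 0.1803 0.3528]
scene [0.5448 0.1803 0.3475]
catch check [[158.9, 181.2], [169.1, 177.9], [167.3, 187.6], [175.5, 215.6]]
```

View pics/d.png

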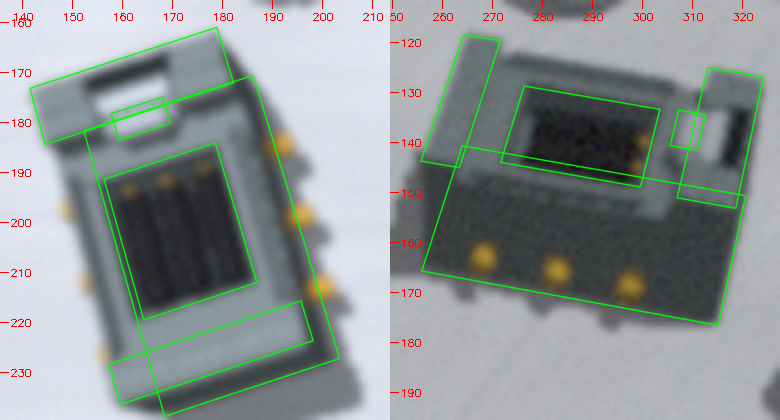

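The wireframe sits on the housing, lip, bay and roller in both views to about 1 px (about 3 mm). Now I'll write the motion helper and move towards the cover.

```bash
cat > mv.py <<'E'
from fit import *
CT=np.array([.543,.1805,np.radians(20.1)]);CV=np.array([.4837,-.3348,np.radians(-27.7)])
def cur():
    s=r.sense();return np.array(s["ee_pos"]),Ro.from_euler("xyz",s["tool_rot"]),s
def down(p,x,y,z,a=0): # tool pose: TCP at local x,y,z of frame p, tool x = local x, tilted tail-up by a deg
    return tf(p,[(x,y,z)])[0],Ro.from_euler("z",p[2])*Ro.from_euler("y",-a,degrees=True)*Ro.from_euler("x",np.pi)
def hold(xn,zn,a,h=.031,dx=0,y=0): # TCP when held cover's nose tip is at controller xn,y,zn (m), slope a
    A=np.radians(a);l=.072+dx;return down(CT,xn+l*np.cos(A)-h*np.sin(A),y,zn+l*np.sin(A)+h*np.cos(A),a)
def rows(goal,N,jaw):
    P,Q,s=cur();G,H=goal;w=(Q.inv()*H).as_rotvec()
    for i in range(N):
        d=Q.inv().apply((G-P)/N)if 1 else 0
        q=Q*Ro.from_rotvec(w*i/N);d=q.inv().apply((G-P)/N)
        print((d*1000).round(1).tolist()+np.degrees(w/N).round(2).tolist()+[jaw])
def rep():
    P,Q,s=cur();print(s["time_s"],P.round(4),np.degrees(s["tool_rot"]).round(1),np.round(s["wrist_force"],1),round(s["gripper_width"],4),"q",np.round(s["q"],2))
    x=Ro.from_euler("z",-CT[2]).apply(P-[CT[0],CT[1],0]);print("TCP in ctl mm",(x*1000).round(1))
E
python3 - <<'E'
from mv import *
rep();rows(down(CV,0,0,.15),9,100)
for n,uv in(("feed",(185,137)),("pot1",(250,145)),("weight",(248,192)),("tin",(102,243))):print(n,at("top",uv,0.03).round(3))
print(hold(-.052,.088,12)[0])
E
```

```text
0.3 [ 0.1518 -0.6319  0.2363] [180.    0.  -76.5] [ 0.4 -0.3 -1.1] 0.0918 q [ 1.29  0.47 -0.01  1.6   0.01  1.07 -0.06]
TCP in ctl mm [-646.6 -628.4  236.3]
[-23.5, -43.6, 9.6, -0.0, 0.0, -5.42, 100]
[-19.3, -45.6, 9.6, -0.0, 0.0, -5.42, 100]
[-14.9, -47.2, 9.6, -0.0, 0.0, -5.42, 100]
[-10.3, -48.4, 9.6, -0.0, 0.0, -5.42, 100]
[-5.7, -49.2, 9.6, -0.0, 0.0, -5.42, 100]
[-1.0, -49.5, 9.6, -0.0, 0.0, -5.42, 100]
[3.6, -49.4, 9.6, -0.0, 0.0, -5.42, 100]
[8.3, -48.8, 9.6, -0.0, 0.0, -5.42, 100]
[12.9, -47.8, 9.6, -0.0, 0.0, -5.42, 100]
feed [0.755 0.167 0.03 ]
pot1 [ 0.734 -0.033  0.03 ]
weight [ 0.587 -0.032  0.03 ]
tin [0.423 0.392 0.03 ]
[0.55425163 0.18461751 0.13329222]
```

move_arm(commands=[[[-23.5,-43.6,9.6,0,0,-5.4,100],[-19.3,-45.6,9.6,0,0,-5.4,100],[-14.9,-47.2,9.6,0,0,-5.4,100],[-10.3,-48.4,9.6,0,0,-5.4,100],[-5.7,-49.2,9.6,0,0,-5.4,100]]])

```text
time_s: 0.92
ee_pos: [0.3365, -0.4659, 0.1872]
tool_rot: [3.138, -0.002, -0.859]
wrist_force: [-0.2, -0.3, -0.5]
gripper_width: 0.0923
```

move_arm(commands=[[[-1,-49.5,9.6,0,0,-5.4,100],[3.6,-49.4,9.6,0,0,-5.4,100],[8.3,-48.8,9.6,0,0,-5.4,100],[12.9,-47.8,9.6,0,0,-5.4,100]]])

```text
time_s: 1.42
ee_pos: [0.4876, -0.3289, 0.1476]
tool_rot: [3.137, -0.003, -0.47]
wrist_force: [0.6, -0.7, -0.1]
gripper_width: 0.092
```

```bash
python3 - <<'E'
from mv import *
rep();rows(down(CV,0,0,.06),3,100)
E
```

```text
1.425 [ 0.4876 -0.3289  0.1476] [179.7  -0.2 -26.9] [ 0.6 -0.7 -0.1] 0.092 q [ 0.77  0.49 -0.31  1.82  0.2   0.86 -0.1 ]
TCP in ctl mm [-227.1 -459.3  147.6]
[-0.3, 2.2, 29.2, 0.09, -0.05, 0.25, 100]
[-0.3, 2.2, 29.2, 0.09, -0.05, 0.25, 100]
[-0.3, 2.3, 29.2, 0.09, -0.05, 0.25, 100]
```

move_arm(commands=[[[0,2.2,29,0.1,0,0.3,100],[-0.3,2.2,29,0.1,0,0.3,100],[-0.3,2.3,29,0.1,0,0.2,100]]])

```text
time_s: 1.8
ee_pos: [0.4905, -0.3304, 0.0603]
tool_rot: [-3.138, -0.009, -0.474]
wrist_force: [0.4, 0.2, -0.4]
gripper_width: 0.0917
```

```bash
python3 - <<'E'
from mv import *
rep();rows(down(CV,0,0,.031),2,100)
E
```

```text
1.8 [ 0.4905 -0.3304  0.0603] [-179.8   -0.5  -27.1] [ 0.4  0.2 -0.4] 0.0917 q [ 0.75  0.62 -0.27  1.85  0.24  0.69 -0.14]
TCP in ctl mm [-224.9 -461.7   60.3]
[-2.1, 3.6, 14.6, -0.09, -0.26, 0.28, 100]
[-2.1, 3.6, 14.7, -0.09, -0.26, 0.28, 100]
```

move_arm(commands=[[[-2,3.6,13,0,-0.3,0.3,100],[-2,3.6,14,0,-0.3,0.3,100],[-2,2,1,0,0,0,100]]])

```text
time_s: 2.17
ee_pos: [0.4798, -0.3359, 0.0299]
tool_rot: [-3.138, 0.005, -0.485]
wrist_force: [-0.2, 0.1, 0.2]
gripper_width: 0.0919
```

```bash
python3 - <<'E'
from mv import *
rep();rows(down(CV,0,0,.031),1,100)
cv2.imwrite("pics/e.png",np.hstack([pane(camera("top"),306,190,80,80,5),pane(camera("scene"),126,220,78,80,5)]))
E
```

```text
2.175 [ 0.4798 -0.3359  0.0299] [-179.8    0.3  -27.8] [-0.2  0.1  0.2] 0.0919 q [ 0.75  0.66 -0.25  1.87  0.26  0.65 -0.14]
TCP in ctl mm [-236.8 -463.3   29.9]
[2.9, -2.8, -1.1, -0.19, 0.28, -0.1, 100]
```

View pics/e.png

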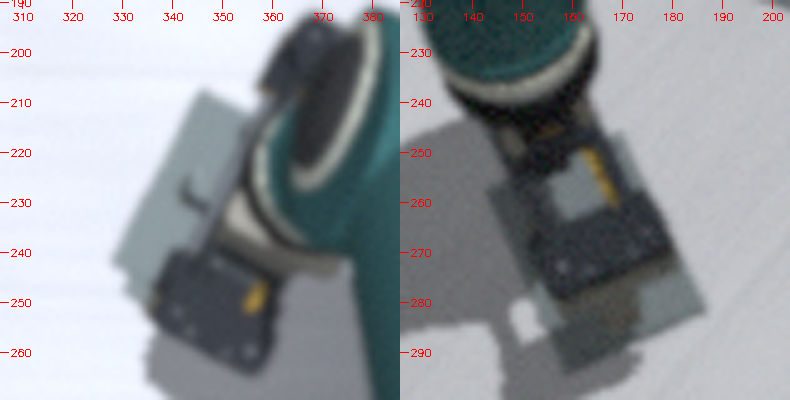

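The gripper straddles the cover along its length, with the rib between the jaws. It sits slightly off in y, so I'll trim that and close.

move_arm(commands=[[[2.5,-2.5,-1,0,0,0,100],[0,0,0,0,0,0,20],[0,0,0,0,0,0,0],[0,0,0,0,0,0,0],[0,0,0,0,0,0,0]]], newtons=25)

```text
time_s: 2.9
ee_pos: [0.4856, -0.3357, 0.0345]
tool_rot: [-3.139, -0.001, -0.485]
wrist_force: [0.5, -0.5, -0.3]
gripper_width: 0.0543
```

```bash
python3 - <<'E'
from mv import *
rep();
E
```

```text
2.9 [ 0.4856 -0.3357  0.0345] [-1.798e+02 -1.000e-01 -2.780e+01] [ 0.5 -0.5 -0.3] 0.0543 q [ 0.75  0.66 -0.26  1.86  0.25  0.65 -0.15]
TCP in ctl mm [-231.3 -465.1   34.5]
```

move_arm(commands=[[[0,0,3,0,0,0,0],[0,0,0,0,0,0,0],[0,0,0,0,0,0,0],[0,0,0,0,0,0,0],[0,0,0,0,0,0,0]]])

```text
time_s: 3.52
ee_pos: [0.4852, -0.3356, 0.031]
tool_rot: [-3.139, -0.0, -0.485]
wrist_force: [-0.2, 0.4, 0.2]
gripper_width: 0.012
```

move_arm(commands=[[[0,0,-30,0,0,0,0],[0,0,-45,0,0,0,0],[0,0,-45,0,0,0,0],[0,0,-40,0,0,0,0]]])

```text
time_s: 4.03
ee_pos: [0.4825, -0.3344, 0.1908]
tool_rot: [-3.137, 0.009, -0.485]
wrist_force: [-0.4, -0.9, -0.9]
gripper_width: 0.012
```

```bash
python3 - <<'E'
from mv import *
rep();rows(hold(-.05,.13,12),10,0)
E
```

```text
4.025 [ 0.4825 -0.3344  0.1908] [-179.8    0.5  -27.8] [-0.4 -0.9 -0.9] 0.012 q [ 0.8   0.44 -0.32  1.78  0.16  0.95 -0.07]
TCP in ctl mm [-233.8 -462.8  190.8]
[-17.7, -49.4, 1.9, 0.46, 1.17, -4.77, 0]
[-13.5, -50.7, 2.0, 0.46, 1.17, -4.77, 0]
[-9.3, -51.6, 2.2, 0.46, 1.17, -4.77, 0]
[-5.0, -52.2, 2.4, 0.46, 1.17, -4.77, 0]
[-0.7, -52.4, 2.8, 0.46, 1.17, -4.77, 0]
[3.6, -52.3, 3.2, 0.46, 1.17, -4.77, 0]
[7.8, -51.8, 3.8, 0.46, 1.17, -4.77, 0]
[12.0, -50.9, 4.4, 0.46, 1.17, -4.77, 0]
[16.1, -49.7, 5.1, 0.46, 1.17, -4.77, 0]
[20.1, -48.2, 5.8, 0.46, 1.17, -4.77, 0]
```

move_arm(commands=[[[-17.7,-49.4,0,0.5,1.2,-4.8,0],[-13.5,-50.7,0,0.5,1.2,-4.8,0],[-9.3,-51.6,0,0.5,1.2,-4.8,0],[-5,-52.2,1,0.5,1.2,-4.8,0],[-0.7,-52.4,1,0.5,1.2,-4.8,0]]])

```text
time_s: 4.65
ee_pos: [0.5206, -0.0737, 0.196]
tool_rot: [-3.12, -0.116, -0.063]
wrist_force: [0.8, 0.6, -0.6]
gripper_width: 0.0119
```

```bash
python3 - <<'E'
from mv import *
rep();rows(hold(-.05,.13,12),5,0)
E
```

```text
4.65 [ 0.5206 -0.0737  0.196 ] [-178.7   -6.6   -3.6] [ 0.8  0.6 -0.6] 0.0119 q [ 0.54  0.31 -0.53  2.    0.19  0.77 -0.15]
TCP in ctl mm [-108.4 -231.   196. ]
[3.3, -52.0, 5.7, 0.52, 1.0, -4.69, 0]
[7.5, -51.5, 6.3, 0.52, 1.0, -4.69, 0]
[11.5, -50.7, 6.9, 0.52, 1.0, -4.69, 0]
[15.5, -49.5, 7.6, 0.52, 1.0, -4.69, 0]
[19.4, -48.0, 8.3, 0.52, 1.0, -4.69, 0]
```

move_arm(commands=[[[3.3,-52,5,0.5,1,-4.7,0],[7.5,-51.5,5,0.5,1,-4.7,0],[11.5,-50.7,6,0.5,1,-4.7,0],[15.5,-49.5,7,0.5,1,-4.7,0],[19.4,-48,8,0.5,1,-4.7,0]]])

```text
time_s: 5.28
ee_pos: [0.5539, 0.1928, 0.1789]
tool_rot: [3.136, -0.212, 0.365]
wrist_force: [1.4, -0.0, -1.2]
gripper_width: 0.0116
```

```bash
python3 - <<'E'
from mv import *
rep();rows(hold(-.05,.105,12),3,0)
E
```

```text
5.275 [0.5539 0.1928 0.1789] [179.7 -12.2  20.9] [ 1.4 -0.  -1.2] 0.0116 q [ 0.11  0.41 -0.62  1.94  0.42  0.68 -0.38]
TCP in ctl mm [ 14.5   7.9 178.9]
[-2.2, 2.6, 9.3, 0.04, -0.06, 0.26, 0]
[-2.2, 2.6, 9.3, 0.04, -0.06, 0.26, 0]
[-2.2, 2.6, 9.3, 0.04, -0.06, 0.26, 0]
```

move_arm(commands=[[[-2,2.5,9,0,0,0.3,0],[-2,2.5,9,0,0,0.3,0],[-2,2.5,9,0,0,0.3,0],[0,0,0,0,0,0,0],[0,0,0,0,0,0,0]]])

```text
time_s: 5.9
ee_pos: [0.5554, 0.1858, 0.1488]
tool_rot: [3.141, -0.21, 0.349]
wrist_force: [-0.0, 0.2, -0.4]
gripper_width: 0.0117
```

```bash
python3 - <<'E'
from mv import *
rep();rows(hold(-.05,.105,12),1,0);rows(hold(-.05,.089,12),3,0)
P,Q,s=cur()
# predicted held cover outline on the pictures
L=np.array([(-60,40,6),(60,40,6),(60,-40,6),(-60,-40,6),(-60,-25,4),(-72,-25,4),(-72,25,4),(-60,25,4),(-60,40,6)])/1000
W=P+Q.apply(L*[1,-1,-1]+[0,0,.031])
out=[]
for n,x,y in(("top",126,146),("scene",242,102)):
    o=pane(camera(n),x,y,80,90,5);cv2.polylines(o,[np.int32((proj(n,W)+.5-[x,y])*80)],False,(0,255,0),1,cv2.LINE_AA,4);out.append(o)
cv2.imwrite("pics/f.png",np.hstack(out))
E
```

```text
5.9 [0.5554 0.1858 0.1488] [179.9 -12.1  20. ] [-0.   0.2 -0.4] 0.0117 q [ 0.09  0.45 -0.58  1.97  0.46  0.62 -0.42]
TCP in ctl mm [ 13.5   0.7 148.8]
[0.8, 0.7, -1.3, 0.08, -0.05, -0.1, 0]
[-0.9, 0.2, 4.8, 0.03, -0.02, -0.03, 0]
[-0.9, 0.2, 4.8, 0.03, -0.02, -0.03, 0]
[-0.9, 0.2, 4.8, 0.03, -0.02, -0.03, 0]
```

View pics/f.png

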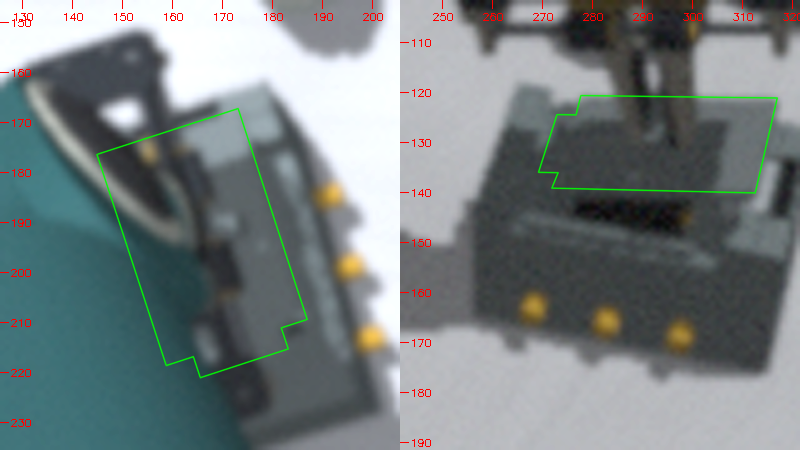

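The held cover matches its predicted outline in both views. Its tongue lies over the front ledge, behind the lip, and it is centred in y. Lowering gently next.

move_arm(commands=[[[-0.9,0.2,4,0,0,0,0],[-0.9,0.2,4,0,0,0,0],[-0.9,0.2,4,0,0,0,0],[0,0,0,0,0,0,0]]])

```text
time_s: 6.5
ee_pos: [0.5557, 0.1853, 0.1363]
tool_rot: [3.14, -0.211, 0.349]
wrist_force: [-0.0, 0.0, -1.4]
gripper_width: 0.0121
```

```bash
cat >> mv.py <<'E'
def nose():
    P,Q,s=cur();n=P+Q.apply([-.072,0,.031]);t=P+Q.apply([.06,0,.031]);Z=Ro.from_euler("z",-CT[2])
    for a,b in(("nose",n),("tail",t)):print(a,"ctl mm",(Z.apply(b-[CT[0],CT[1],0])*1000).round(1))
    print("slope",np.degrees(np.arcsin(Q.apply([1,0,0])[2])).round(2),"F ctl",Z.apply(s["wrist_force"]).round(1),"T",np.round(s["wrist_torque"],2))
E
python3 - <<'E'
from mv import *
rep();nose();rows(hold(-.05,.0865,12),2,0)
E
```

```text
6.5 [0.5557 0.1853 0.1363] [179.9 -12.1  20. ] [-0.   0.  -1.4] 0.0121 q [ 0.08  0.47 -0.57  1.97  0.48  0.6  -0.44]
TCP in ctl mm [ 13.6   0.2 136.3]
nose ctl mm [-50.3   0.2  90.9]
tail ctl mm [ 78.8   0.  118.6]
slope 12.12 F ctl [-0.   0.1 -1.4] T [-0.1   0.14  0.02]
[-0.3, 0.1, 2.3, 0.05, -0.06, -0.04, 0]
[-0.3, 0.1, 2.3, 0.05, -0.06, -0.04, 0]
```

move_arm(commands=[[[0,0,2,0,0,0,0],[0,0,1.5,0,0,0,0],[0,0,0,0,0,0,0]]])

```text
time_s: 6.88
ee_pos: [0.5566, 0.1859, 0.1328]
tool_rot: [3.14, -0.212, 0.35]
wrist_force: [-0.0, 0.3, -0.3]
gripper_width: 0.0119
```

```bash
python3 - <<'E'
from mv import *
nose();rows(hold(-.065,.0865,12),4,0)
E
```

```text
nose ctl mm [-49.3   0.4  87.3]
tail ctl mm [ 79.8   0.3 115.1]
slope 12.13 F ctl [ 0.1  0.3 -0.3] T [-0.1   0.12 -0.02]
[-3.9, 0.1, -0.6, 0.02, -0.03, -0.02, 0]
[-3.9, 0.1, -0.6, 0.02, -0.03, -0.02, 0]
[-3.9, 0.1, -0.6, 0.02, -0.03, -0.02, 0]
[-3.9, 0.1, -0.6, 0.02, -0.03, -0.02, 0]
```

move_arm(commands=[[[-3.9,0.1,-0.7,0,0,0,0],[-3.9,0,-0.7,0,0,0,0],[-3.9,0,-0.7,0,0,0,0],[-3.9,0,-0.7,0,0,0,0],[0,0,0,0,0,0,0]]])

```text
time_s: 7.5
ee_pos: [0.5404, 0.1798, 0.1324]
tool_rot: [3.14, -0.212, 0.35]
wrist_force: [1.1, -0.4, -0.5]
gripper_width: 0.012
```

```bash
python3 - <<'E'
from mv import *
nose();rows(hold(-.072,.0865,11.5),4,0)
E
```

```text
nose ctl mm [-66.5   0.3  86.9]
tail ctl mm [6.250e+01 1.000e-01 1.147e+02]
slope 12.13 F ctl [ 0.9 -0.8 -0.5] T [-0.07  0.16  0.04]
[-1.3, 0.1, 0.0, 0.02, -0.16, -0.02, 0]
[-1.3, 0.1, 0.0, 0.02, -0.16, -0.02, 0]
[-1.3, 0.1, 0.0, 0.02, -0.16, -0.02, 0]
[-1.3, 0.1, 0.0, 0.02, -0.16, -0.02, 0]
```

move_arm(commands=[[[-1.8,0,-0.3,0,0,0,0],[-1.8,0,-0.3,0,0,0,0],[-1.8,0,-0.3,0,0,0,0]]])

```text
time_s: 7.88
ee_pos: [0.5356, 0.178, 0.1324]
tool_rot: [3.14, -0.213, 0.35]
wrist_force: [2.3, 1.1, -1.0]
gripper_width: 0.0116
```

```bash
python3 - <<'E'
from mv import *
nose()
E
```

```text
nose ctl mm [-71.7   0.3  86.8]
tail ctl mm [5.740e+01 1.000e-01 1.147e+02]
slope 12.2 F ctl [ 2.5  0.2 -1. ] T [-0.01 -0.56 -0.11]
```

move_arm(commands=[[[-1.5,0,-0.3,0,0,0,0],[-1.5,0,-0.3,0,0,0,0]]])

```text
time_s: 8.12
ee_pos: [0.5351, 0.1778, 0.1334]
tool_rot: [3.141, -0.219, 0.349]
wrist_force: [5.0, 1.6, -4.7]
gripper_width: 0.012
```

```bash
python3 - <<'E'
from mv import *
nose()
E
```

```text
nose ctl mm [-71.9   0.2  87.5]
tail ctl mm [5.700e+01 1.000e-01 1.162e+02]
slope 12.55 F ctl [ 5.2 -0.2 -4.7] T [ 0.22 -1.33 -0.1 ]
```

The stop comes about 1 mm early with a downward force, so the plate's top edge is probably meeting the lip because the nose is 2 mm above the ledge. I'll ease off, lower the nose, flatten the slope and push again.

```bash
python3 - <<'E'
from mv import *
rows(hold(-.070,.0852,9.5),4,0)
E
```

```text
[0.7, 0.0, 1.6, 0.01, -0.76, -0.02, 0]
[0.7, 0.0, 1.6, 0.01, -0.76, -0.02, 0]
[0.8, 0.0, 1.6, 0.01, -0.76, -0.02, 0]
[0.8, 0.0, 1.6, 0.01, -0.76, -0.02, 0]
```

move_arm(commands=[[[1,0,1.4,0,-0.7,0,0],[1,0,1.4,0,-0.7,0,0],[0.8,0,1.4,0,-0.7,0,0],[0.8,0,1.4,0,-0.7,0,0],[0,0,0,0,0,0,0]]])

```text
time_s: 8.75
ee_pos: [0.5376, 0.1789, 0.1273]
tool_rot: [3.141, -0.161, 0.349]
wrist_force: [0.4, -1.3, -0.8]
gripper_width: 0.0116
```

```bash
python3 - <<'E'
from mv import *
nose()
E
```

```text
nose ctl mm [-71.7   0.4  85.1]
tail ctl mm [ 58.6   0.2 106.3]
slope 9.24 F ctl [-0.1 -1.3 -0.8] T [-0.07 -0.1  -0.03]
```

move_arm(commands=[[[-1,0,-0.2,0,0,0,0],[-1,0,-0.2,0,0,0,0],[-1,0,-0.2,0,0,0,0]]])

```text
time_s: 9.12
ee_pos: [0.5371, 0.1786, 0.1284]
tool_rot: [-3.142, -0.167, 0.349]
wrist_force: [4.5, 1.5, -3.8]
gripper_width: 0.0121
```

```bash
python3 - <<'E'
from mv import *
nose()
E
```

```text
nose ctl mm [-72.    0.4  85.8]
tail ctl mm [ 58.1   0.2 107.8]
slope 9.59 F ctl [ 4.8 -0.2 -3.8] T [ 0.28 -1.17 -0.08]
```

```bash
python3 - <<'E'
from mv import *
rows(hold(-.0722,.0848,8.2),3,0)
E
```

```text
[0.1, 0.1, 0.9, 0.0, -0.46, -0.03, 0]
[0.1, 0.1, 0.9, 0.0, -0.46, -0.03, 0]
[0.1, 0.1, 0.9, 0.0, -0.46, -0.03, 0]
```

move_arm(commands=[[[0,0,0.9,0,-0.5,0,0],[0,0,0.9,0,-0.4,0,0],[0,0,0.9,0,-0.4,0,0],[0,0,0,0,0,0,0]]])

```text
time_s: 9.62
ee_pos: [0.5381, 0.1791, 0.1264]
tool_rot: [3.141, -0.145, 0.349]
wrist_force: [3.0, 0.8, -0.9]
gripper_width: 0.0118
```

```bash
python3 - <<'E'
from mv import *
nose()
E
```

```text
nose ctl mm [-71.9   0.4  85.4]
tail ctl mm [ 58.7   0.2 104.4]
slope 8.28 F ctl [ 3.1 -0.3 -0.9] T [ 0.1  -0.6  -0.05]
```

Slope is 8.3°, with the nose against the stop and only light force. Opening the jaws and backing off.

move_arm(commands=[[[0,0,0,0,0,0,45],[0,0,0,0,0,0,45],[0,0,0,0,0,0,45],[0,0,0,0,0,0,45]]])

```text
time_s: 10.12
ee_pos: [0.5351, 0.1781, 0.1251]
tool_rot: [3.141, -0.138, 0.35]
wrist_force: [-0.3, 0.8, 0.3]
gripper_width: 0.0411
```

move_arm(commands=[[[0,0,-10,0,0,0,45],[0,0,-25,0,0,0,45],[0,0,-40,0,0,0,45]]])

```text
time_s: 10.5
ee_pos: [0.5233, 0.1741, 0.1994]
tool_rot: [-3.141, -0.132, 0.35]
wrist_force: [1.1, 0.9, -0.2]
gripper_width: 0.0413
```

```bash
python3 - <<'E'
from mv import *
rep()
cvl=np.array([(-60,40,6),(60,40,6),(60,-40,6),(-60,-40,6),(-60,40,6)])/1000
a=np.radians(8);L=np.c_[-.073+(cvl[:,0]+.072)*np.cos(a)-cvl[:,2]*np.sin(a),cvl[:,1],.085+(cvl[:,0]+.072)*np.sin(a)+cvl[:,2]*np.cos(a)]
out=[]
for n,x,y in(("top",126,146),("scene",242,102)):
    o=pane(camera(n),x,y,80,90,5);cv2.polylines(o,[np.int32((proj(n,tf(CT,L))+.5-[x,y])*80)],False,(0,255,0),1,cv2.LINE_AA,4);out.append(o)
cv2.imwrite("pics/g.png",np.hstack(out))
E
```

```text
10.5 [0.5233 0.1741 0.1994] [-180.    -7.6   20.1] [ 1.1  0.9 -0.2] 0.0413 q [ 0.17  0.37 -0.66  1.94  0.33  0.8  -0.32]
TCP in ctl mm [-20.7   0.8 199.4]
```

View pics/g.png

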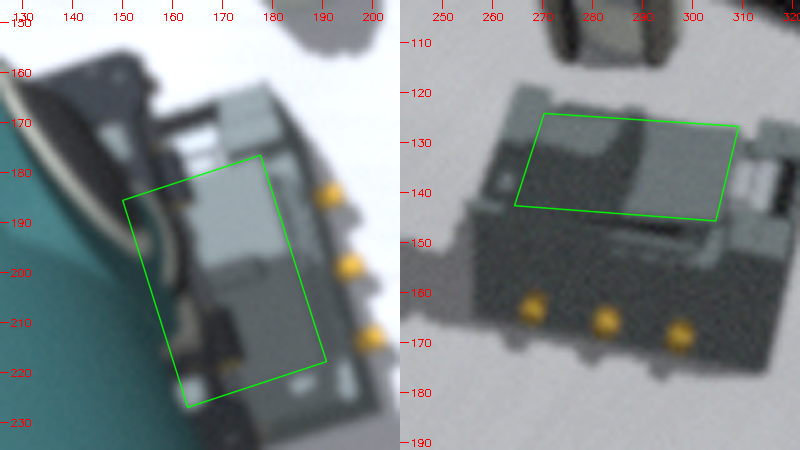

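The cover rests hooked about 8° open with its tail on the roller, matching the predicted outline in both views. Next I'll shut the jaws and move over the tail.

```bash
python3 - <<'E'
from mv import *
rows(down(CT,.030,0,.170),3,0);
E
```

```text
[14.2, 0.4, 13.3, 0.03, -2.7, -0.0, 0]
[14.8, 0.4, 12.6, 0.03, -2.7, -0.0, 0]
[15.4, 0.4, 11.9, 0.03, -2.7, -0.0, 0]
```

move_arm(commands=[[[16,0.4,0,0,-2.7,0,0],[16,0.4,0,0,-2.7,0,0],[16,0.4,0,0,-2.5,0,0],[0,0,10,0,0,0,0],[0,0,10,0,0,0,0]]])

```text
time_s: 11.22
ee_pos: [0.5714, 0.19, 0.1885]
tool_rot: [3.138, -0.001, 0.35]
wrist_force: [-0.1, 0.2, -0.6]
gripper_width: 0.0002
```

```bash
python3 - <<'E'
from mv import *
rep();rows(down(CT,.030,0,.140),3,0)
E
```

```text
11.225 [0.5714 0.19   0.1885] [ 1.798e+02 -1.000e-01  2.000e+01] [-0.1  0.2 -0.6] 0.0002 q [ 0.09  0.53 -0.62  1.74  0.36  0.99 -0.32]
TCP in ctl mm [ 29.9  -0.9 188.5]
[0.0, -0.3, 16.2, 0.07, -0.03, -0.02, 0]
[0.0, -0.3, 16.2, 0.07, -0.03, -0.02, 0]
[0.0, -0.3, 16.2, 0.07, -0.03, -0.02, 0]
```

move_arm(commands=[[[0,-0.3,16,0,0,0,0],[0,-0.3,16,0,0,0,0],[0,-0.3,15,0,0,0,0],[0,0,0,0,0,0,0]]])

```text
time_s: 11.72
ee_pos: [0.568, 0.1892, 0.1361]
tool_rot: [3.138, 0.003, 0.35]
wrist_force: [0.6, 0.8, 0.1]
gripper_width: 0.0002
```

```bash
python3 - <<'E'
from mv import *
rep()
E
```

```text
11.725 [0.568  0.1892 0.1361] [179.8   0.2  20.1] [0.6 0.8 0.1] 0.0002 q [ 0.06  0.59 -0.59  1.78  0.41  0.9  -0.36]
TCP in ctl mm [ 26.5  -0.4 136.1]
```

move_arm(commands=[[[3,0,2,0,0,0,0],[0.5,0,2,0,0,0,0],[0,0,1.5,0,0,0,0]]])

```text
time_s: 12.1
ee_pos: [0.5724, 0.191, 0.1313]
tool_rot: [3.138, 0.001, 0.35]
wrist_force: [0.5, -1.1, 0.6]
gripper_width: 0.0003
```

move_arm(commands=[[[0,0,1.5,0,0,0,0]]])

```text
time_s: 12.22
ee_pos: [0.5726, 0.191, 0.13]
tool_rot: [3.137, 0.0, 0.35]
wrist_force: [-0.3, 0.8, 0.3]
gripper_width: 0.0003
```

move_arm(commands=[[[0,0,1.5,0,0,0,0]]])

```text
time_s: 12.35
ee_pos: [0.5727, 0.191, 0.1287]
tool_rot: [3.137, -0.0, 0.35]
wrist_force: [-1.7, -0.6, 2.9]
gripper_width: 0.0004
```

move_arm(commands=[[[0,0,1.5,0,0,0,0]]])

```text
time_s: 12.48
ee_pos: [0.5728, 0.1911, 0.128]
tool_rot: [3.137, -0.0, 0.35]
wrist_force: [-3.2, -2.4, 11.6]
gripper_width: 0.0004
```

move_arm(commands=[[[0,0,2,0,0,0,0]]])

```text
time_s: 12.6
ee_pos: [0.5728, 0.1911, 0.1276]
tool_rot: [3.136, -0.0, 0.35]
wrist_force: [-3.8, -2.1, 13.9]
gripper_width: 0.0006
```

move_arm(commands=[[[0,0,2,0,0,0,0]]])

```text
time_s: 12.72
ee_pos: [0.5728, 0.1912, 0.1273]
tool_rot: [3.135, -0.001, 0.35]
wrist_force: [-4.3, -1.7, 11.5]
gripper_width: 0.0009
```

move_arm(commands=[[[0,0,3,0,0,0,0]]])

```text
time_s: 12.85
ee_pos: [0.5729, 0.1912, 0.126]
tool_rot: [3.134, -0.001, 0.35]
wrist_force: [-3.5, -2.4, 10.7]
gripper_width: 0.0005
```

move_arm(commands=[[[0,0,3,0,0,0,0]]])

```text
time_s: 12.98
ee_pos: [0.5731, 0.1912, 0.1243]
tool_rot: [3.133, -0.002, 0.35]
wrist_force: [-2.8, -0.9, 5.1]
gripper_width: 0.0004
```

The force is falling (14 to 5 N), so the tail is passing the roller. Continuing in small steps.

move_arm(commands=[[[0,0,3,0,0,0,0],[0,0,3,0,0,0,0]]])

```text
time_s: 13.22
ee_pos: [0.5735, 0.1914, 0.1187]
tool_rot: [3.133, -0.003, 0.35]
wrist_force: [0.9, -0.3, 0.7]
gripper_width: 0.0007
```

move_arm(commands=[[[0,0,2,0,0,0,0]]])

```text
time_s: 13.35
ee_pos: [0.5734, 0.1913, 0.1162]
tool_rot: [3.133, -0.003, 0.35]
wrist_force: [0.2, -0.0, 0.0]
gripper_width: 0.0004
```

move_arm(commands=[[[0,0,1.5,0,0,0,0]]])

```text
time_s: 13.48
ee_pos: [0.5732, 0.1912, 0.1142]
tool_rot: [3.133, -0.002, 0.35]
wrist_force: [-0.4, 0.6, 0.3]
gripper_width: 0.0001
```

move_arm(commands=[[[0,0,1.5,0,0,0,0]]])

```text
time_s: 13.6
ee_pos: [0.5732, 0.1912, 0.1134]
tool_rot: [3.133, -0.002, 0.35]
wrist_force: [-4.3, -2.7, 16.6]
gripper_width: 0.0002
```

move_arm(commands=[[[0,0,1,0,0,0,0]]])

```text
time_s: 13.72
ee_pos: [0.5732, 0.1912, 0.1135]
tool_rot: [3.132, -0.002, 0.35]
wrist_force: [-3.3, -1.9, 10.1]
gripper_width: 0.0009
```

move_arm(commands=[[[0,0,1.5,0,0,0,0]]])

```text
time_s: 13.85
ee_pos: [0.5732, 0.1912, 0.1134]
tool_rot: [3.131, -0.002, 0.35]
wrist_force: [-4.5, -2.4, 13.1]
gripper_width: 0.0006
```

The cover is now firm at fingertip height 91.4 mm, which is the expected seated plate top of 91 mm. Peak force was about 17 N. Retreating and checking.

move_arm(commands=[[[0,0,-5,0,0,0,0],[0,0,-25,0,0,0,0],[0,0,-50,0,0,0,0],[0,0,-50,0,0,0,0],[0,30,-20,0,0,0,0]]])

```text
time_s: 14.48
ee_pos: [0.5809, 0.1665, 0.2662]
tool_rot: [3.133, 0.003, 0.355]
wrist_force: [0.9, -0.6, -0.4]
gripper_width: 0.0006
```

move_arm(commands=[[[0,50,0,0,0,0,0],[0,50,0,0,0,0,0],[0,50,0,0,0,0,0],[0,50,0,0,0,0,0],[0,0,0,0,0,0,0]]])

```text
time_s: 15.1
ee_pos: [0.6542, -0.0289, 0.2706]
tool_rot: [3.131, -0.003, 0.353]
wrist_force: [-0.5, 0.1, -0.3]
gripper_width: 0.0004
```

```bash
python3 - <<'E'
from mv import *
rep()
cvl=np.array([(-60,40,6),(60,40,6),(60,-40,6),(-60,-40,6),(-60,40,6)])/1000
L=cvl+[-.001,0,.085];Rb=np.array([(-6,25,33),(6,25,33),(6,-25,33),(-6,-25,33),(-6,25,33)])/1000+[-.001,0,.085]
out=[]
for n,x,y in(("top",132,152),("scene",246,108)):
    o=pane(camera(n),x,y,80,90,5)
    for l in(L,Rb):cv2.polylines(o,[np.int32((proj(n,tf(CT,l))+.5-[x,y])*80)],False,(0,255,0),1,cv2.LINE_AA,4)
    out.append(o)
cv2.imwrite("pics/i.png",np.hstack(out));cv2.imwrite("pics/j.png",cv2.resize(camera("top"),None,fx=1.5,fy=1.5))
E
```

```text
15.1 [ 0.6542 -0.0289  0.2706] [179.4  -0.2  20.2] [-0.5  0.1 -0.3] 0.0004 q [ 0.4   0.52 -0.59  1.53  0.31  1.18  0.11]
TCP in ctl mm [  32.4 -234.8  270.6]
```

View pics/i.png

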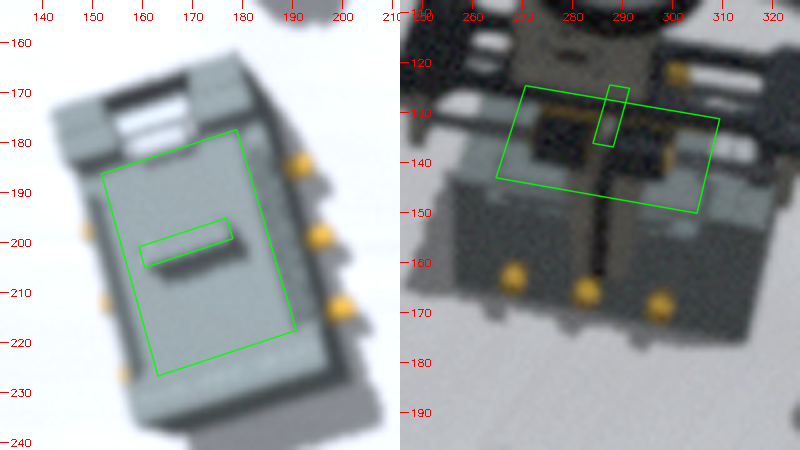

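View pics/j.png

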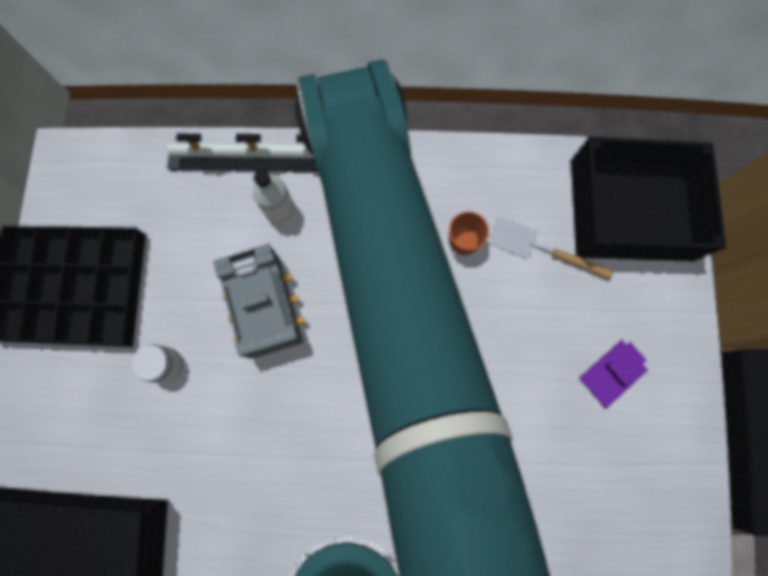

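The top view shows the cover flat in the bay, matching the seated outline, with the roller over its tail edge. The visible bystanders have not moved, and the arm is clear.

```bash
python3 -c "
from station import r
print(r.sense()['wrist_force']);print(r.sign_off())"
```

```text
[0.20883208 0.71560001 0.09353043]
the job is handed in; nothing more can be done
None
```

The battery bay is closed and the job was handed in at about 15 s. I picked the tongued cover up by its rib and hooked the tongue under the lip until it stopped. After I let go, it rested about 8° open with its tail on the roller. I then pressed near the tail with the jaws shut.

**Snap:** the press force rose to about 14 N, fell to zero as the tail passed the roller, then turned firm at about 17 N. The fingertips were then 91.4 mm up, against 91 mm expected for a seated cover. The highest reading was about 17 N, taken at the end of each step.

**Last pictures:** the top view shows the cover flat, matching the seated outline, with the roller over its tail edge. The small pot, bottle, can, trowel and purple look-alike had not moved.

**Not fully checked:**
- In the final pictures the arm hid the spare cover, big pot, nozzle and weight from the top camera. The gripper also blocked most of the scene camera's view of the cover. I felt no contact with anything on the moves past them.
- The first hooking push stopped early with some downward force, possibly the plate catching the lip. I lowered the nose, flattened the slope and pushed again. It stopped at x -72 mm both times, 1 mm short of the nominal -73 mm and within measuring error.

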